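# Free the whetstone: press the ratchet release and push the jaw back

## Task

The knives are done, so open the whetstone holder on the cart: with a fingertip press down the orange ratchet release on its sliding jaw and, keeping it pressed, push the jaw back along the bar, away from the stone, all the way to the end stop. Don't force it, and leave the stone lying on its saddles and the mug, ramekin, brush and bowl where they are.

Things in the scene. Friction and masses are not known exactly. Their poses are not given: they have to be found in the camera images.
- holder: Whetstone holder, held fast on the cart by suction feet: toothed steel bar 24 mm wide, top at height 34 mm, on two black feet; 383 x 94 mm. Origin on the cart under the bar; x runs along the bar the way the jaw opens, z up. Black heel jaw x = -160 to -130 mm, stone to +50, closed grey jaw +50 to +130, black end stop +202 to +223 (44 mm high). Highest part 61 mm.
- jaw (a joint): How far the grey sliding jaw is pushed back along the bar, m: 0 = at the stone (start), 0.072 = at the end stop. Its ratchet blocks it going back unless the release is held down; free, it slides with about 3 N and stays where left. Jaw 80 mm long: face block 20 mm (top at height 56), well 48 mm with the release pad, thumb rest 12 mm. Cheeks beside the pad: 53 mm over all, tops at 40 mm.
- release (a joint): How far the orange release pad is pressed down, m: 0 = up (locked), 0.008 = fully down. The pawl is clear of the teeth from 0.004 on. Springs back up by itself: about 2 N to start, 7 N fully down.
- release_top (a point): Centre of the top of the orange, ribbed release pad in the jaw's well: 44 mm along the bar, 34 mm across, top at height 50 mm when up, 42 mm fully down. It travels with the jaw.
- thumb_rest (a point): Middle of the top edge (height 61 mm) of the upright thumb rest at the back of the jaw, on the face towards the pad: 24 mm from the pad's centre in the opening direction, 53 mm wide. A fingertip on the pad pushes against this face to drive the jaw back.
- stone: Loose two-layer whetstone, brown over white, 179 x 60 x 25 mm, 0.4 to 0.75 kg, lying along the bar on two rubber saddles between the jaws. Origin in the centre of its underside (height 38 mm), x along its length; its top is at height 63 mm. Leave it lying.
- mug: Blue enamel mug, radius 41 mm, 85 mm high, handle to its +y; origin in the centre of its underside. Leave it alone.
- ramekin: White ramekin, radius 45 mm, 50 mm high, origin in the centre of its underside. Leave it alone.
- brush: Silicone scrubbing brush lying bristles down, head 75 x 45 mm, 28 mm high, white handle to its -x, 215 mm long in all; origin under the head's centre. Leave it alone.
- bowl: Stainless mixing bowl, radius 110 mm, 95 mm high, origin in the centre of its underside. Leave it alone.
There are look-alikes about, which are no part of the job. There is more than one size of the stone; the one meant has the size given above.

How it is judged:
By the outcome, as a careful person would: the job done as asked, in the order asked, and still so for the second after the job is handed in, with the robot touching nothing.
It also fails if it takes over 35 s, if anything falls off the work surface, if the arm or the gripper's body presses on something with over 40 N, if the wrist force passes 120 N, or if a joint passes its speed limit or range.

## Robot

A 7-joint arm with a two-finger parallel gripper is mounted at the origin on the work surface. World frame = base frame: x ahead of the robot, y to its left, z up, the work surface at z = 0. Lengths are in m, angles in rad, forces in N, time in s.
With the tool pointing down it reaches from about 0.425 to 0.95 m from the base axis. Payload 4.7 kg.
Tool frame: the origin (TCP) lies midway between the tips of the shut fingers; the grasp point (between the pads) lies 19 mm behind it; z points along the fingers, y is the line along which they close (so a half turn about z gives the same grasp; the last joint's range is limited). The gripper opens to 87 mm and grips with 3 to 60 N. Pads are 19 mm wide; open, the fingers measure 117 mm over their backs; the gripper's body (75 mm by 190 mm) begins 51 mm behind the grasp point.
Start: joints at [-1.362, 0.469, -0.049, 1.532, 0.024, 1.141, -0.082], TCP at [0.159, 0.656, 0.223] pointing down, gripper open.
Joint ranges: [-2.59, 2.59], [-0.33, 1.99], [-1.39, 1.29], [0.1, 2.45], [-1.04, 4.18], [0.21, 1.99], [-2.66, 2.66]. Speed limits (rad/s): [2.57, 2.57, 3.14, 3.14, 3.14, 3.14, 3.14].

## Interface

Orientations are given as [roll, pitch, yaw] about the fixed x, y, z axes, in that order (R = Rz(yaw) Ry(pitch) Rx(roll)).
In Python, from rig import readout, camera, job gives the robot as it stands.
- The arm moves only by the tool send_rows, never from a script. Its argument "targets" is a list of rows, each an object with "travel": the shift along the tool's x, y, z normalised to -1 to 1, where 1 is 0.3 m, a list of three; "rot": the turn, a rotation vector about the tool's x, y, z normalised to -1 to 1, where 1 is 60 degrees, a list of three. A call has 1 to 20 rows; each row is the pose to reach, as a shift and turn from the pose commanded when the call began, along the tool's axes at that moment; what a row does not reach only later rows make up. A row lasts 1/10 s, in which the tool goes at most 50 mm and 8.59 degrees, less where a joint would pass 70% of its speed; a pose out of reach is approached as far as the arm can. A call with a number of a shift or a turn outside -1 to 1 is refused whole. A call with a gripper value outside its range is refused whole. "gripper" is the gripper command: -1 is fully open, 1 is shut, values between are in proportion, set as the call begins (left out, the last holds). The fingers move at their own pace and stop on an object; "grip_force" is the grip in N (left out, the last holds). Time passes only in rows, so rows that repeat a pose let the fingers close. It gives the time, the measured TCP pose, the force, the opening and the grip force at its end, in the units of the state.
- readout.get_state(): the state, without advancing time (a new reading comes with each control period).
- camera(name): name is "scene" or "top"; returns a dict with "color" (400x640x3 uint8, red, green, blue), "fx", "fy", "cx", "cy" (pixels), "R" (3x3) and "t" (3): a world point X has camera coordinates R X + t. Camera axes: x right, y down, z forward; pixel columns grow to the right and rows downward; lengths in m; the calibration is good to about 2 mm. A picture is of the moment at which its call begins. There is no depth.
- job.hand_in(): hands the job in; it is judged then, once.
The state is a dict: "t": time; "q": joint angles; "dq": joint speeds; "tau": joint torques, N m; "eef_pos": TCP position; "orientation": TCP orientation; "contact_force": force on the tool from outside, world axes, zero at the start; "torque": the same for the moment, N m; "width": finger opening in m; "gripper_force": force on a finger pad.
Only numpy, scipy, OpenCV 4.12 (cv2) and the standard library are available. Lean on these libraries where they do the work, as an engineer would, in place of code of your own. Each camera call takes 0.05 s, during which the arm holds its last target. There are 200 camera calls.

## Working session

There is one attempt and no reset: what is moved stays moved. The work goes in short steps, Python scripts to look and compute and a tool call to move; the robot and the scene stay as the last step left them, time stands still between calls to the robot, and variables do not carry over. Pictures are saved under pics/ and viewed, at most 10 in all, crops included, and the job is handed in when it is done.

Besides the shell and the picture viewer there is one more tool, called in YAML: its name, and indented under it one key for each argument. send_rows: Moves the arm, as the interface text tells. Scaled input: -1 to 1 covers 0.3 m each way for a shift and 60 degrees each way for a turn. Its arguments: {"type":"object","properties":{"targets":{"type":"array","items":{"type":"object","properties":{"travel":{"type":"array","items":{"type":"number"}},"rot":{"type":"array","items":{"type":"number"}}}}},"gripper":{"type":"number"},"grip_force":{"type":"number"}},"required":["targets"]}

```bash
mkdir -p pics; python3 - <<'E'
from rig import readout,camera
import cv2,json,numpy as np
for n in("scene","top"):
    c=camera(n);cv2.imwrite(f"pics/{n}0.png",c["color"][:,:,::-1])
    np.savez(f"{n}0.npz",**c)
    print(n,c["fx"],c["cx"],c["cy"],np.round(-c["R"].T@c["t"],3))
s=readout.get_state();print(s["t"],s["eef_pos"],s["orientation"],s["contact_force"])
E
```

```text
scene 456.65655393231077 322.39692190130137 200.48546676257976 [1.008 0.377 0.725]
top 395.2819716962242 321.3805724633632 197.2862043982669 [ 0.488 -0.136  1.019]
0.1 [0.15890379 0.65546638 0.22160212] [-3.13982124e+00  9.58116347e-05  2.90380376e+00] [0.2402197  0.98795334 0.05261968]
```

View pics/scene0.png

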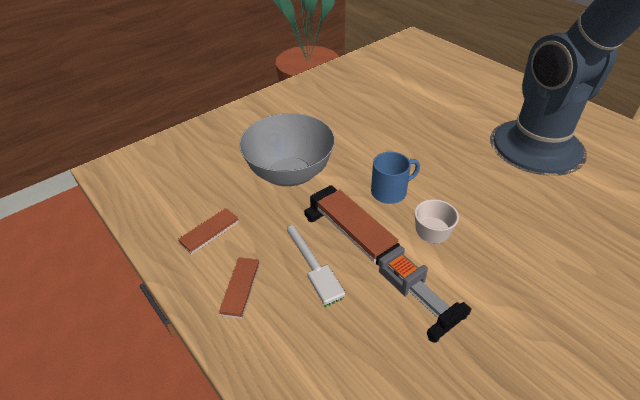

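View pics/top0.png

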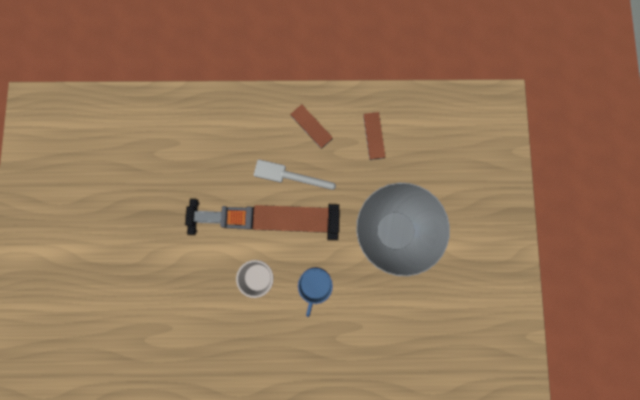

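The holder lies along the top image's row 217: orange pad near (236,217), end stop near (192,217) and heel near (333,221). In the scene image the pad is near (403,267). I'll enlarge both.

```bash
python3 - <<'E'
import cv2,numpy as np
a=cv2.imread("pics/top0.png")[185:255,175:350];b=cv2.imread("pics/scene0.png")[180:345,295:480]
a=cv2.resize(a,(700,280),interpolation=cv2.INTER_CUBIC);b=cv2.resize(b,None,fx=1.9,fy=1.9,interpolation=cv2.INTER_CUBIC)
o=np.zeros((280+b.shape[0],700,3),np.uint8);o[:280]=a;o[280:,:b.shape[1]]=b
cv2.imwrite("pics/crop1.png",o)
for n in("top","scene"):
    c=np.load(n+"0.npz");im=c["color"];h=cv2.cvtColor(im,cv2.COLOR_RGB2HSV)
    m=((h[...,0]>3)&(h[...,0]<16)&(h[...,1]>200)&(h[...,2]>140)).astype(np.uint8)
    k,l,s,ce=cv2.connectedComponentsWithStats(m)
    for i in range(1,k):
        if s[i,4]>30:
            u,v=ce[i];r=c["R"].T@[(u-c["cx"])/c["fx"],(v-c["cy"])/c["fy"],1];C=-c["R"].T@c["t"]
            print(n,s[i],ce[i],C+r*(.049-C[2])/r[2])
c=np.load("top0.npz");C=-c["R"].T@c["t"]
for nm,u,v,z in(("stop",192,217,.044),("heel",333,221.5,.05),("stoneL",253,217.5,.063),("stoneR",328,219,.063)):
    r=c["R"].T@[(u-c["cx"])/c["fx"],(v-c["cy"])/c["fy"],1];print(nm,C+r*(z-C[2])/r[2])
E
```

```text
stop [0.57606602 0.1770877  0.044     ]
heel [ 0.56223595 -0.17072921  0.05      ]
stoneL [0.57219205 0.02343921 0.063     ]
stoneR [ 0.5673839  -0.15821507  0.063     ]
```

View pics/crop1.png

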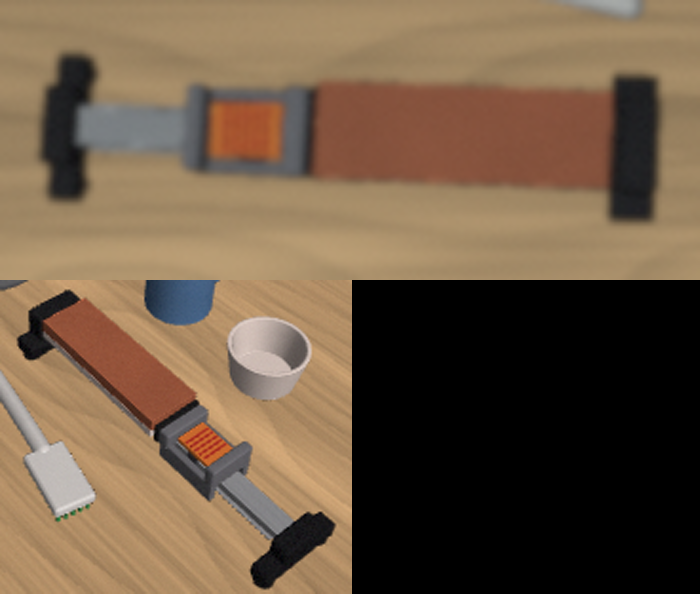

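The crops show the pad's centre at top pixel (236.5,217.6) and scene pixel (403.4,265.8). The bar runs from the stop at (190,217) to the heel at (333.5,221.8), and the jaw is closed on the large stone.

```bash
cat >h.py <<'E'
import numpy as np
from scipy.spatial.transform import Rotation as Ro
def ray(n,u,v,z):
    c=np.load(n+"0.npz");C=-c["R"].T@c["t"];r=c["R"].T@[(u-c["cx"])/c["fx"],(v-c["cy"])/c["fy"],1];return C+r*(z-C[2])/r[2]
def go(s,p,yaw):
    R=Ro.from_euler("xyz",s["orientation"]);T=Ro.from_euler("xyz",[np.pi,0,yaw])
    print("travel",np.round(R.inv().apply(np.array(p)-s["eef_pos"])/.3,4),"rot",np.round((R.inv()*T).as_rotvec()/(np.pi/3),4))
E
python3 - <<'E'
from h import *
from rig import readout
P=ray("top",236.5,217.6,.05);Q=ray("scene",403.4,265.8,.05);print("pad",P,Q)
a=ray("top",190,217,.044);b=ray("top",333.5,221.8,.055)
d=(a-b)[:2];print("stop",a,"heel",b,"len",np.hypot(*d),"ang",np.degrees(np.arctan2(d[1],d[0])))
for u,v in((253.8,206),(253.8,229),(328,208),(328,231.8)):print("stone",ray("top",u,v,.063))
E
```

```text
pad [0.57334952 0.0660703  0.05      ] [0.57255801 0.0678217  0.05      ]
stop [0.57609756 0.18201621 0.044     ] heel [ 0.56111197 -0.171765    0.055     ] len 0.3540984520905884 ang 87.5744938377242
stone [0.60022076 0.0219682  0.063     ]
stone [0.54436217 0.02104193 0.063     ]
stone [ 0.59419639 -0.15846133  0.063     ]
stone [ 0.53644139 -0.15793088  0.063     ]
```

```bash
python3 - <<'E'
from h import *
from rig import readout
s=readout.get_state();go(s,[.5733,.075,.09],np.radians(87.8))
E
```

```text
travel [-1.7982 -1.5543  0.4416] rot [-1.4000e-03  1.2000e-03  1.3096e+00]
```

send_rows:
  targets:
    - {"travel": [-0.9, -0.78, 0.1], "rot": [0, 0, 0.65]}
    - {"travel": [-0.9, -0.78, 0.1], "rot": [0, 0, 0.65]}
    - {"travel": [-0.9, -0.78, 0.1], "rot": [0, 0, 0.65]}
    - {"travel": [-0.9, -0.78, 0.1], "rot": [0, 0, 0.65]}
    - {"travel": [-0.9, -0.78, 0.1], "rot": [0, 0, 0.65]}
    - {"travel": [-0.9, -0.78, 0.1], "rot": [0, 0, 0.65]}
    - {"travel": [-0.9, -0.78, 0.1], "rot": [0, 0, 0.65]}
    - {"travel": [-0.9, -0.78, 0.1], "rot": [0, 0, 0.65]}
    - {"travel": [-0.9, -0.78, 0.1], "rot": [0, 0, 0.65]}
  gripper: 1
  grip_force: 20

```text
t: 1.0
eef_pos: [0.3673, 0.3631, 0.1923]
orientation: [-3.141, 0.0, 2.219]
contact_force: [-0.4, 0.2, -0.2]
width: 0.0228
gripper_force: 0.0
```

```bash
python3 - <<'E'
from h import *
from rig import readout
s=readout.get_state();print(s["t"],s["width"],s["eef_pos"],s["contact_force"]);go(s,[.5733,.075,.09],np.radians(87.8))
E
```

```text
1.0 0.0228364767415749 [0.36729681 0.36311351 0.19232991] [-0.42952136  0.20874538 -0.24187957]
travel [-1.1801 -0.0317  0.3414] rot [-5.000e-04  5.000e-04  6.552e-01]
```

send_rows:
  targets:
    - {"travel": [-0.98, -0.03, 0.2], "rot": [0, 0, 0.655]}
    - {"travel": [-0.98, -0.03, 0.2], "rot": [0, 0, 0.655]}
    - {"travel": [-0.98, -0.03, 0.2], "rot": [0, 0, 0.655]}
    - {"travel": [-0.98, -0.03, 0.2], "rot": [0, 0, 0.655]}
    - {"travel": [-0.98, -0.03, 0.2], "rot": [0, 0, 0.655]}
    - {"travel": [-0.98, -0.03, 0.2], "rot": [0, 0, 0.655]}
    - {"travel": [-0.98, -0.03, 0.2], "rot": [0, 0, 0.655]}
    - {"travel": [-0.98, -0.03, 0.2], "rot": [0, 0, 0.655]}

```text
t: 1.8
eef_pos: [0.5377, 0.127, 0.1319]
orientation: [-3.141, -0.0, 1.537]
contact_force: [0.1, 0.1, 0.6]
width: 0.0006
gripper_force: 0.0
```

```bash
python3 - <<'E'
from h import *
from rig import readout
s=readout.get_state();print(s["t"],s["width"],s["eef_pos"],s["contact_force"]);go(s,[.5733,.075,.09],np.radians(87.8))
E
```

```text
1.8 0.000584360866873539 [0.53766285 0.12696601 0.13189649] [0.09445419 0.10626462 0.62733757]
travel [-0.1692  0.1247  0.1395] rot [-0.001  -0.0002  0.0047]
```

send_rows:
  targets:
    - {"travel": [-0.168, 0.124, 0.09], "rot": [0, 0, 0.005]}
    - {"travel": [-0.168, 0.124, 0.139], "rot": [0, 0, 0.005]}
    - {"travel": [-0.168, 0.124, 0.139], "rot": [0, 0, 0.005]}
    - {"travel": [-0.168, 0.124, 0.139], "rot": [0, 0, 0.005]}

```text
t: 2.2
eef_pos: [0.5723, 0.0774, 0.0905]
orientation: [-3.14, -0.001, 1.536]
contact_force: [-0.4, 0.5, 0.6]
width: 0.0003
gripper_force: 0.0
```

```bash
python3 - <<'E'
from h import *
from rig import readout,camera
import cv2
o=[]
for n,(r,c) in(("top",(160,170)),("scene",(195,320))):
    k=camera(n);o.append(cv2.resize(k["color"][r:r+120,c:c+130,::-1],None,fx=3,fy=3,interpolation=cv2.INTER_CUBIC))
cv2.imwrite("pics/hover.png",np.hstack(o))
s=readout.get_state();print(s["t"],s["eef_pos"],s["orientation"],s["contact_force"]);go(s,[.5733,.075,.055],np.radians(87.8))
E
```

```text
2.3 [0.57282553 0.07752256 0.09150281] [ 3.14110066e+00 -1.96168810e-03  1.53615752e+00] [-0.19109442  0.13750817 -0.8250931 ]
travel [-0.0086  0.0018  0.1217] rot [ 0.0005 -0.0019  0.0036]
```

View pics/hover.png

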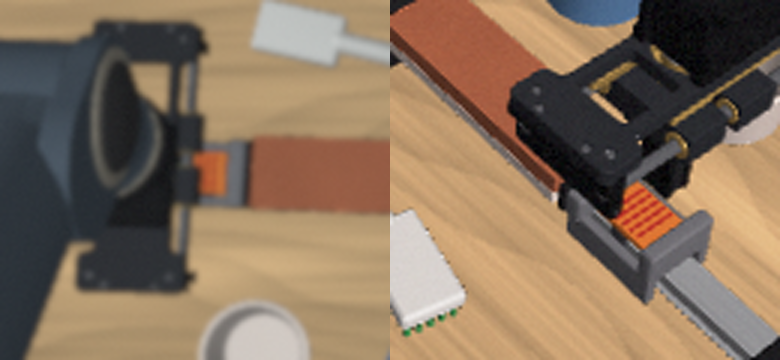

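The gripper hovers over the pad: the fingers are above the orange area, with the thumb rest ahead of them in the opening direction. I'll back off a few mm for clearance and go down to just above the pad.

send_rows:
  targets:
    - {"travel": [-0.012, 0.002, 0.04], "rot": [0, 0, 0.004]}
    - {"travel": [-0.012, 0.002, 0.08], "rot": [0, 0, 0.004]}
    - {"travel": [-0.012, 0.002, 0.12], "rot": [0, 0, 0.004]}
    - {"travel": [-0.012, 0.002, 0.12], "rot": [0, 0, 0.004]}
    - {"travel": [-0.012, 0.002, 0.12], "rot": [0, 0, 0.004]}

```text
t: 2.8
eef_pos: [0.5732, 0.0706, 0.0542]
orientation: [-3.14, 0.0, 1.528]
contact_force: [0.3, 0.1, -0.0]
width: -0.0
gripper_force: 0.0
```

```bash
python3 - <<'E'
from h import *
from rig import readout
s=readout.get_state();print(s["eef_pos"],s["contact_force"]);go(s,[.5731,.074,.044],np.radians(87.8))
E
```

```text
[0.57316143 0.07059945 0.05417674] [ 0.3487727   0.14993512 -0.02957402]
travel [ 0.0113 -0.0007  0.0339] rot [-0.0011  0.0003 -0.0045]
```

send_rows:
  targets:
    - {"travel": [0, 0, 0.01], "rot": [0, 0, 0]}
    - {"travel": [0, 0, 0.02], "rot": [0, 0, 0]}
    - {"travel": [0, 0, 0.028], "rot": [0, 0, 0]}
    - {"travel": [0, 0, 0.035], "rot": [0, 0, 0]}
    - {"travel": [0, 0, 0.035], "rot": [0, 0, 0]}
    - {"travel": [0, 0, 0.035], "rot": [0, 0, 0]}

```text
t: 3.4
eef_pos: [0.5741, 0.0708, 0.0448]
orientation: [3.14, -0.0, 1.528]
contact_force: [-0.5, 0.3, 4.2]
width: 0.0006
gripper_force: 2.5
```

send_rows:
  targets:
    - {"travel": [0, 0, 0.004], "rot": [0, 0, 0]}
    - {"travel": [0, 0, 0.008], "rot": [0, 0, 0]}
    - {"travel": [0, 0, 0.008], "rot": [0, 0, 0]}
    - {"travel": [0, 0, 0.008], "rot": [0, 0, 0]}

```text
t: 3.8
eef_pos: [0.5741, 0.0708, 0.0426]
orientation: [3.14, -0.001, 1.528]
contact_force: [-0.6, 0.4, 7.0]
width: 0.0007
gripper_force: 3.2
```

send_rows:
  targets:
    - {"travel": [0.01, 0, 0], "rot": [0, 0, 0]}
    - {"travel": [0.02, 0, 0], "rot": [0, 0, 0]}
    - {"travel": [0.03, 0, 0], "rot": [0, 0, 0]}
    - {"travel": [0.04, 0, 0], "rot": [0, 0, 0]}
    - {"travel": [0.05, 0, 0], "rot": [0, 0, 0]}
    - {"travel": [0.06, 0, 0], "rot": [0, 0, 0]}
    - {"travel": [0.06, 0, 0], "rot": [0, 0, 0]}

```text
t: 4.5
eef_pos: [0.5748, 0.0877, 0.0426]
orientation: [3.14, 0.001, 1.527]
contact_force: [-0.5, -2.4, 6.5]
width: 0.0007
gripper_force: 3.2
```

send_rows:
  targets:
    - {"travel": [0.015, 0, 0], "rot": [0, 0, 0]}
    - {"travel": [0.03, 0, 0], "rot": [0, 0, 0]}
    - {"travel": [0.045, 0, 0], "rot": [0, 0, 0]}
    - {"travel": [0.06, 0, 0], "rot": [0, 0, 0]}
    - {"travel": [0.075, 0, 0], "rot": [0, 0, 0]}
    - {"travel": [0.09, 0, 0], "rot": [0, 0, 0]}
    - {"travel": [0.105, 0, 0], "rot": [0, 0, 0]}
    - {"travel": [0.12, 0, 0], "rot": [0, 0, 0]}
    - {"travel": [0.12, 0, 0], "rot": [0, 0, 0]}

```text
t: 5.4
eef_pos: [0.5765, 0.124, 0.0426]
orientation: [3.14, 0.001, 1.528]
contact_force: [-0.3, -0.4, 6.8]
width: 0.0003
gripper_force: 3.2
```

send_rows:
  targets:
    - {"travel": [0.015, 0, 0], "rot": [0, 0, 0]}
    - {"travel": [0.03, 0, 0], "rot": [0, 0, 0]}
    - {"travel": [0.045, 0, 0], "rot": [0, 0, 0]}
    - {"travel": [0.06, 0, 0], "rot": [0, 0, 0]}
    - {"travel": [0.072, 0, 0], "rot": [0, 0, 0]}
    - {"travel": [0.08, 0, 0], "rot": [0, 0, 0]}
    - {"travel": [0.08, 0, 0], "rot": [0, 0, 0]}

```text
t: 6.1
eef_pos: [0.5776, 0.147, 0.0426]
orientation: [3.14, 0.002, 1.527]
contact_force: [0.1, -2.7, 6.2]
width: 0.0003
gripper_force: 3.1
```

```bash
python3 - <<'E'
from h import *
from rig import readout,camera
import cv2
k=camera("scene");cv2.imwrite("pics/mid.png",cv2.resize(k["color"][180:345,295:495,::-1],None,fx=3,fy=3,interpolation=cv2.INTER_CUBIC))
s=readout.get_state();print(s["eef_pos"],s["contact_force"])
E
```

```text
[0.57766825 0.14696491 0.04266702] [ 0.33821639 -3.51553753  6.2549681 ]
```

View pics/mid.png

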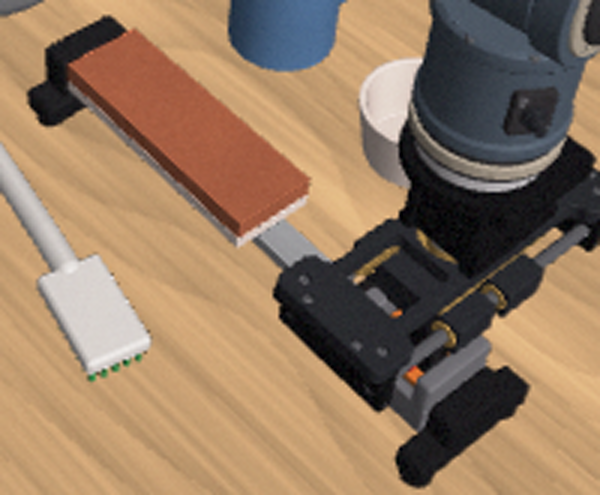

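The jaw has moved well back and the stone is still lying in place, with a small gap left to the end stop near crop pixel (440,390). I'll creep up to the stop and watch the force.

send_rows:
  targets:
    - {"travel": [0.006, 0, 0], "rot": [0, 0, 0]}
    - {"travel": [0.012, 0, 0], "rot": [0, 0, 0]}
    - {"travel": [0.018, 0, 0], "rot": [0, 0, 0]}
    - {"travel": [0.018, 0, 0], "rot": [0, 0, 0]}

```text
t: 6.55
eef_pos: [0.5779, 0.1511, 0.0426]
orientation: [3.14, 0.003, 1.526]
contact_force: [-0.3, -4.5, 6.5]
width: 0.0006
gripper_force: 4.1
```

send_rows:
  targets:
    - {"travel": [0.005, 0, 0], "rot": [0, 0, 0]}
    - {"travel": [0.01, 0, 0], "rot": [0, 0, 0]}
    - {"travel": [0.01, 0, 0], "rot": [0, 0, 0]}

```text
t: 6.85
eef_pos: [0.5779, 0.1511, 0.0426]
orientation: [3.141, 0.006, 1.524]
contact_force: [-1.3, -8.6, 8.3]
width: 0.0001
gripper_force: 6.5
```

send_rows:
  targets:
    - {"travel": [-0.004, 0, -0.02], "rot": [0, 0, 0]}
    - {"travel": [-0.007, 0, -0.04], "rot": [0, 0, 0]}
    - {"travel": [-0.015, 0, -0.07], "rot": [0, 0, 0]}
    - {"travel": [-0.02, 0, -0.15], "rot": [0, 0, 0]}
    - {"travel": [-0.02, 0, -0.3], "rot": [0, 0, 0]}
    - {"travel": [-0.02, 0, -0.45], "rot": [0, 0, 0]}
    - {"travel": [-0.02, 0, -0.6], "rot": [0, 0, 0]}
    - {"travel": [0.3, 0, -0.7], "rot": [0, 0, 0]}
    - {"travel": [0.5, 0, -0.7], "rot": [0, 0, 0]}
    - {"travel": [0.7, 0, -0.7], "rot": [0, 0, 0]}
    - {"travel": [0.7, 0, -0.7], "rot": [0, 0, 0]}
    - {"travel": [0.7, 0, -0.7], "rot": [0, 0, 0]}
    - {"travel": [0.7, 0, -0.7], "rot": [0, 0, 0]}

```text
t: 8.15
eef_pos: [0.584, 0.3729, 0.2513]
orientation: [-3.14, -0.002, 1.536]
contact_force: [0.7, 0.2, 0.3]
width: 0.0004
gripper_force: 0.0
```

```bash
python3 - <<'E'
from h import *
from rig import readout,camera
import cv2
k=camera("scene");a=cv2.resize(k["color"][180:345,295:480,::-1],None,fx=2.1,fy=2.1,interpolation=cv2.INTER_CUBIC)
k=camera("top");b=cv2.resize(k["color"][160:325,175:350,::-1],(389,a.shape[0]),interpolation=cv2.INTER_CUBIC)
cv2.imwrite("pics/end.png",np.hstack([a,b]))
s=readout.get_state();print(s["t"],s["eef_pos"],s["contact_force"])
E
```

```text
8.25 [0.58583305 0.36663458 0.2517042 ] [-1.10846305 -0.78423358  0.22427062]
```

View pics/end.png

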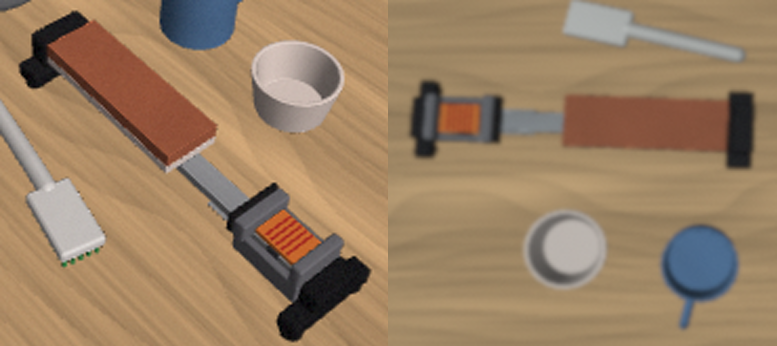

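The jaw sits against the end stop. The pad moved from top pixel 236.5 to about 207, which is about 72 mm. The pad is back up and the stone and the other items are undisturbed.

```bash
python3 -c "
from rig import job;print(job.hand_in())"
```

```text
the job is handed in; nothing more can be done
None
```

I pressed the release and, keeping it down, pushed the jaw about 72 mm back to the end stop; the stone, mug, ramekin, brush and bowl were not disturbed, and the job is handed in after about 8 s.

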